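Hook the split ring out of the amber sample cell

TASK

With the yellow-handled hook pick, catch the red loop at the end of the split ring in the amber-window cell, lift the ring out of its groove and gently lay it flat in the white tray; do not touch the ring with the gripper or disturb the ring in the green-window cell. Then lay the pick down on the bench or its blue mat, not letting go of it in the air.

Things in the scene. Friction and masses are not known exactly. Their poses are not given: they have to be found in the camera images.
- pick: Hook pick lying on a blue mat 2 mm thick (all sizes in mm). Origin: centre of the handle's underside; x along the tool to its tip, z up. Yellow handle 90 long (x -45 to 45), 16 wide, 18 high, black band at x = 30. Steel shank, 5 diameter, runs on at z = 9 to x = 120, where its tip turns up (tip top z = 17.5). 56 to 91 g, centre of mass near x = 5.
- ring: Dark steel split ring in the cell with the AMBER window: 72 outside, 54 inside, 4 thick, 32 to 52 g. Origin: ring centre, underside; z up. Beside the split stands a red loop of 4 mm wire at x = -31.5: legs at y = -16 and 16, crossbar along y, underside at z = 28 (opening 28 x 24). Hook under the bar along +x and raise: the ring comes out loop end first and hangs sloping, reaching 70 below the bar.
- green_ring: The same ring and loop in the like cell with the GREEN window; leave alone. Same origin and axes. Both cells: fixed round aluminium, foot 100, top 88 diameter; groove floor (ring origin) 26 above the bench, groove wall top 31, window top 33. At ring x = 33.5 to 44 a lip, 33 to 36 above the bench, overhangs the ring's far edge by 2.5.
- tray: Fixed square white tray, 170 x 170 outside, floor 4 above the bench, rim 4 wide with its top 8 above the bench. Origin: centre of its underside, z up.
Mind the look-alikes: they are no part of the job. Several things look just like the pick: the one meant starts farthest to the robot's left.

How it is judged:
On the way:
1. the ring hangs from the pick, lifted clear of its groove (height (world z) of ring above 0.055 m and contact force between pick and ring above 0.05 N), for 0.2 s.
At the end, for the whole second after the job is handed in: The amber cell's ring lies flat (within 10 degrees) and at rest inside the white tray, its centre within 50 mm of the tray's, free of the pick; the pick lies released and at rest on the bench or mat, handle underside down and at most 15 mm up (within 17 degrees) (horizontal distance between ring and tray below 0.05 m and height (world z) of ring below 0.012 m and angle between ring's own z axis and vertical below 0.17 rad and linear speed of each of ring, pick below 0.02 m/s and contact force between pick and ring below 0.05 N and height (world z) of pick below 0.015 m and angle between pick's own z axis and vertical below 0.3 rad); the robot touches nothing.
It fails at once if the gripper's fingers touch the amber cell's ring (contact force between the fingers and ring above 0.5 N).
It fails at once if the ring in the green cell is moved more than 15 mm (distance of green_ring from where it was at the start of the episode above 0.015 m).
It fails at once if the ring is dropped (comes down loose at over 0.8 m/s) (linear speed of ring above 0.8 m/s and height (world z) of ring below 0.05 m and contact force between pick and ring below 0.02 N).
It fails at once if the pick is let go more than 40 mm up (height (world z) of pick above 0.045 m and contact force between the fingers and pick below 0.05 N).
It also fails if it takes over 61 s, if anything falls off the work surface, if the arm or the gripper's body presses on something with over 40 N, if the wrist force passes 120 N, or if a joint passes its speed limit or range.

ROBOT

A 6-joint arm with a two-finger parallel gripper is mounted at the origin on the work surface. World frame = base frame: x ahead of the robot, y to its left, z up, the work surface at z = 0. Lengths are in m, angles in rad, forces in N, time in s.
With the tool pointing down it reaches from about 0.375 to 0.9 m from the base axis. Payload 3.1 kg.
Tool frame: the origin (TCP) lies at the very end of the fingers, on their centre line; the grasp point (between the pads) lies 19 mm behind it; z points along the fingers, y is the line along which they close (so a half turn about z gives the same grasp; the last joint's range is limited). The gripper opens to 85 mm and grips with 20 to 120 N. Pads are 22 mm wide; open, the fingers measure 114 mm over their backs; the gripper's body (76 mm by 85 mm) begins 54 mm behind the grasp point. The pads swing forward as they close: fully open they stand 13 mm farther back than shut.
Start: joints at [-0.178, 0.527, 1.433, -0, 1.181, -0.178], TCP at [0.625, 0, 0.211] pointing down, gripper open.
Joint ranges: [-3.08, 3.08], [-0.75, 2.2], [0.22, 2.44], [-1.43, 4.57], [0, 2.65], [-2.85, 2.85]. Speed limits (rad/s): [2.79, 2.79, 3.14, 3.14, 3.14, 3.14].

INTERFACE

Orientations are given as a unit quaternion [x, y, z, w].
In Python, from station import manip gives the robot as it stands.
- The arm moves only by the shell command python3 -m handwheel 'ROWS' [FORCE]. ROWS is JSON, a list of rows, each a list of 7 numbers: the shift along the world's x, y, z in mm, then the turn, a rotation vector about the world's x, y, z in degrees, then the opening, from 0 (shut) to 1 (fully open). A call has exactly 10 rows; each row shifts and turns the commanded pose from where the row before left it; what a row does not reach is not made up. A row lasts 1/8 s, in which the tool goes at most 62.5 mm and 10.7 degrees, less where a joint would pass 70% of its speed; a pose out of reach is approached as far as the arm can. A call is refused whole if a number of a shift passes 62.5 or a number of a turn 10.7, either way. A call with a gripper value outside its range is refused whole. The fingers move at their own pace and stop on an object; FORCE is the grip in N (left out, the last holds). Time passes only in rows, so rows that do not move let the fingers close, or fill a call up. It gives the time, the measured TCP pose, the force, the opening and the grip force at its end, in the units of the state.
- manip.sense(): the state, without advancing time (a new reading comes with each control period).
- manip.snapshot(name): name is "scene" or "side" or "wrist"; returns the picture (384x512x3 uint8, red, green, blue); there is no depth.
- manip.get_calibration(name): a dict with "K" (3x3 intrinsics, pixels), "rvec" (rotation vector, rad) and "tvec" (3), from world to camera coordinates, as OpenCV has them. Camera axes: x right, y down, z forward; pixel columns grow to the right and rows downward; lengths in m; the calibration is good to about 2 mm. A picture is of the moment at which its call begins: read the wrist's pose just before it. get_calibration takes no time and is no camera call; for the wrist camera it gives the pose at the moment of the call.
- manip.sign_off(): hands the job in; it is judged then, once.
The state is a dict: "t": time; "q": joint angles; "qd": joint speeds; "tau": joint torques, N m; "tcp_pos": TCP position; "tool_rot": TCP orientation; "force": force on the tool from outside, world axes, zero at the start; "ft_torque": the same for the moment, N m; "finger_gap": opening from 0.0 (shut) to 1.0 (fully open); "gripper_force": force on a finger pad.
Only numpy, scipy, OpenCV 4.12 (cv2) and the standard library are available. Lean on these libraries where they do the work, as an engineer would, in place of code of your own. Each camera call takes 0.05 s, during which the arm holds its last target. There are 200 camera calls.

## Working session

There is one attempt and no reset: what is moved stays moved. The work goes in short steps, Python scripts to look and compute and a shell command to move; the robot and the scene stay as the last step left them, time stands still between calls to the robot, and variables do not carry over. Pictures are saved under pics/ and viewed, at most 10 in all, crops included, and the job is handed in when it is done.

```bash
mkdir -p pics; ls
cat > h.py <<'E'
import numpy as np,cv2
from station import manip
def snap(n,f,crop=None,s=1):
    im=manip.snapshot(n)[:,:,::-1].copy()
    cv2.imwrite(f'pics/{f}_raw.png',im)
    if crop: x0,y0,x1,y1=crop; im=im[y0:y1,x0:x1]
    cv2.imwrite(f'pics/{f}.png',cv2.resize(im,None,fx=s,fy=s,interpolation=cv2.INTER_CUBIC))
def ray(c,px):
    K,r,t=[np.array(c[k],float) for k in('K','rvec','tvec')]
    R=cv2.Rodrigues(r)[0]; t=t.ravel()
    return -R.T@t, R.T@np.linalg.inv(K)@np.array([*px,1.])
def at_z(c,px,z):
    o,d=ray(c,px); return o+d*(z-o[2])/d[2]
def proj(c,p):
    return cv2.projectPoints(np.array(p,float).reshape(-1,3),np.array(c['rvec'],float),np.array(c['tvec'],float),np.array(c['K'],float),None)[0].reshape(-1,2)
E
python3 - <<'E'
from h import *
a=manip.snapshot('scene');b=manip.snapshot('side')
for n,i in(('scene',a),('side',b)): cv2.imwrite(f'pics/{n}0.png',i[:,:,::-1])
cv2.imwrite('pics/both.png',cv2.resize(np.vstack([a,b])[:,:,::-1],(800,1200))[:600]) 
cv2.imwrite('pics/s1.png',cv2.resize(a[:,:,::-1],(800,600)))
for n in('scene','side'):
  c=manip.get_calibration(n);print(n,ray(c,(256,192)))
E
```

```text
pics
scene (array([0.93502408, 0.76198783, 0.6159155 ]), array([-0.40840218, -0.71537831, -0.56709848]))
side (array([ 0.15177855, -0.46005416,  0.75940091]), array([ 0.40000194,  0.51003325, -0.76155306]))
```

View pics/s1.png

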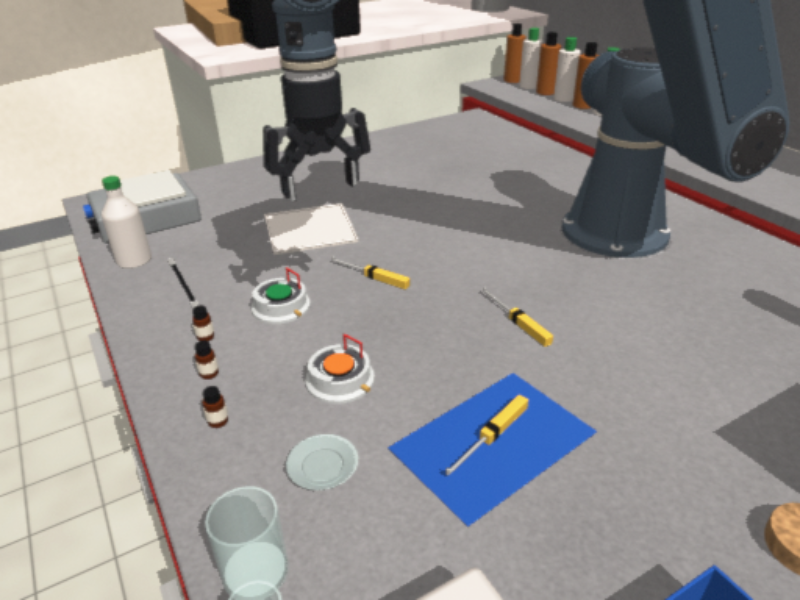

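View pics/side0.png

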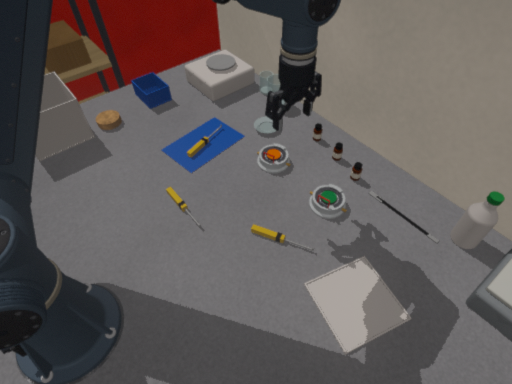

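The scene view (800×600) shows three picks, at (505,420) on the blue mat, (530,325) and (385,275). The amber cell is at (340,368), the green cell at (280,297), and the tray at (310,227). Next I'll check them in one close crop.

Run:
```python
from h import *
a=cv2.imread('pics/scene0.png');b=cv2.imread('pics/side0.png')
def cr(i,x,y,w=100,h=75): return cv2.resize(i[y:y+h,x:x+w],(400,300),interpolation=cv2.INTER_CUBIC)
cv2.imwrite('pics/c1.png',np.vstack([np.hstack([cr(a,265,240),cr(a,170,200)]),np.hstack([cr(b,160,105),cr(b,240,125)])]))
cs=manip.get_calibration('scene');cd=manip.get_calibration('side')
s=512/800
for n,p,z in(('pickC',(505,420),.011),('p2',(530,325),.009),('p3',(385,275),.009),('amb',(340,364),.033),('grn',(280,292),.033)):
  print(n,at_z(cs,np.array(p)*s,z))
for n,p,z in(('amb',(274,155),.033),('grn',(328,197),.033),('pick',(206,142),.011)): print('side',n,at_z(cd,p,z))
for p in((307,296),(362,261),(406,316),(348,349)): print('tray',at_z(cd,p,.008))
```

```text
pickC [0.5233965  0.31266361 0.011     ]
p2 [0.35780609 0.1669202  0.009     ]
p3 [ 0.48056043 -0.08661157  0.009     ]
amb [0.66934801 0.11991038 0.033     ]
grn [ 0.67382533 -0.10045113  0.033     ]
side amb [0.66715822 0.10555655 0.033     ]
side grn [ 0.67199446 -0.11154169  0.033     ]
side pick [0.55394613 0.30831991 0.011     ]
tray [ 0.44112014 -0.26978059  0.008     ]
tray [ 0.60598241 -0.29087669  0.008     ]
tray [ 0.57471432 -0.43877896  0.008     ]
tray [ 0.42606199 -0.40429804  0.008     ]
```

View pics/c1.png

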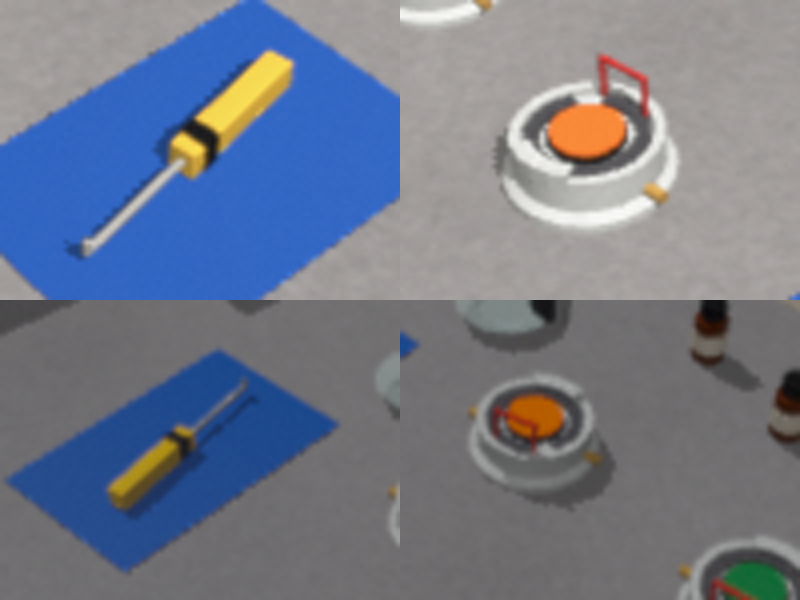

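Run:
```python
from h import *
cs=manip.get_calibration('scene');cd=manip.get_calibration('side')
S=lambda x,y:(170+(x-400)/4,200+y/4); P=lambda x,y:(265+x/4,240+y/4)
D=lambda x,y:(240+(x-400)/4,125+(y-300)/4); DP=lambda x,y:(160+x/4,105+(y-300)/4)
def sh(n,c,p,z): print(n,at_z(c,p,z).round(4))
for n,c,f,l in(('sc',cs,S,[((587,131),.033),((600,58),.056),((648,80),.056),((585,152),.01)]),('sd',cd,D,[((535,417),.033),((497,412),.056),((536,427),.056)]),
 ('scP',cs,P,[((280,58),.02),((195,135),.02),((85,245),.019)]),('sdP',cd,DP,[((118,490),.02),((180,430),.02),((245,383),.019)])):
  for p,z in l: sh(n,c,f(*p),z)
```

```text
sc [0.6707 0.1183 0.033 ]
sc [0.6469 0.0899 0.056 ]
sc [0.6329 0.1221 0.056 ]
sc [0.6692 0.1089 0.01  ]
sd [0.6687 0.1085 0.033 ]
sd [0.6344 0.1123 0.056 ]
sd [0.646  0.0821 0.056 ]
scP [0.4824 0.2994 0.02  ]
scP [0.5541 0.3203 0.02  ]
scP [0.6395 0.3488 0.019 ]
sdP [0.4827 0.2911 0.02  ]
sdP [0.5587 0.3193 0.02  ]
sdP [0.6341 0.3354 0.019 ]
```

Of the three candidates, the pick on the blue mat (y≈0.31) is the farthest left, ahead of (0.36, 0.17) and (0.48, −0.09). Its measured length is 161 mm against 165 mm, and its yaw is about 17°. The amber ring is at about (0.670, 0.113) with a yaw of about 22°. I'll move above the pick and look again with the wrist camera.

```bash
python3 -c "
from h import *
from scipy.spatial.transform import Rotation as R
print(R.from_quat(manip.sense()['tool_rot']).as_matrix().round(2))"
python3 -m handwheel '[[-10,50,-10,0,0,4,1],[-20,50,-10,0,0,4,1],[-20,50,-10,0,0,4,1],[-20,50,-10,0,0,5,1],[-20,50,-10,0,0,0,1],[-2,50,-20,0,0,0,1],[0,10,-20,0,0,0,1],[0,0,0,0,0,0,1],[0,0,0,0,0,0,1],[0,0,0,0,0,0,1]]' 80
python3 -c "
from h import *
snap('wrist','w1',None,1.5)
print(manip.sense()['tcp_pos'])
c=manip.get_calibration('wrist'); print(proj(c,[[.4825,.295,.02],[.533,.3105,.02],[.637,.342,.019],[.64,.1016,.056]]))"
```

```text
[[ 0.  1. -0.]
 [ 1. -0.  0.]
 [ 0. -0. -1.]]
t: 1.35
tcp_pos: [0.534, 0.3088, 0.1217]
tool_rot: [0.596, 0.803, 0.0, 0.0]
force: [0.8, -0.3, 0.6]
finger_gap: 0.999
gripper_force: 0.0
[0.53394415 0.30890278 0.12169853]
[[196.20564958 187.21539004]
 [256.84788528 186.99714906]
 [381.0614312  186.72753631]
 [300.78502614 430.72337239]]
```

View pics/w1.png

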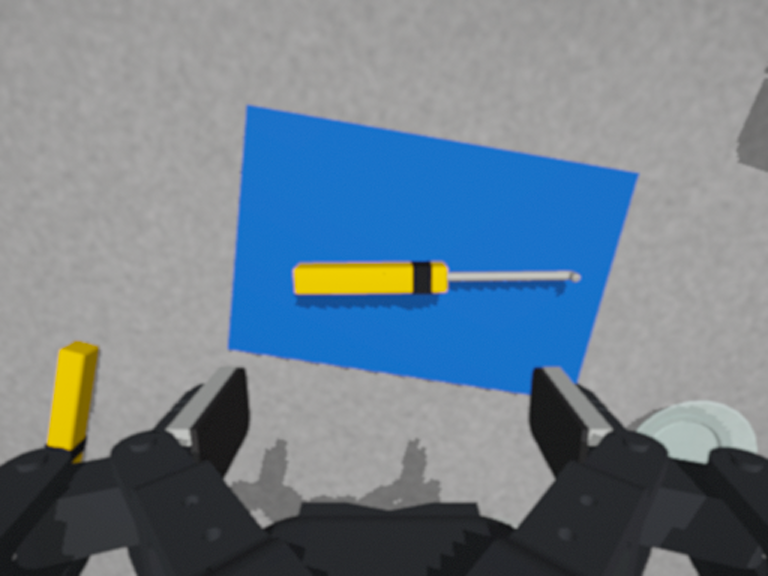

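The wrist view shows the pick's handle from (296,279) to (447,277) and its tip at (575,277). The fingers close along the tool here, so the wrist has to turn −90°.

```bash
python3 - <<'E'
from h import *
c=manip.get_calibration('wrist')
f=lambda x,y:((x+.5)/1.5-.5,(y+.5)/1.5-.5)
A=at_z(c,f(298,278),.020);B=at_z(c,f(447,276),.020);T=at_z(c,f(576,277),.0185)
print(A,B,T,ray(c,(256,192))[0]); d=T-A
print(np.hypot(*(B-A)[:2]),np.hypot(*d[:2]),np.degrees(np.arctan2(d[1],d[0])))
E
python3 -m handwheel '[[0,0,0,0,0,-10,1],[0,0,0,0,0,-10,1],[0,0,0,0,0,-10,1],[0,0,0,0,0,-10,1],[0,0,0,0,0,-10,1],[0,0,0,0,0,-10,1],[0,0,0,0,0,-10,1],[0,0,0,0,0,-10,1],[0,0,0,0,0,-10,1],[0,0,0,0,0,0,1]]'
python3 -c "
from h import *
snap('wrist','w2',None,1.5)"
```

```text
[0.4839703  0.29736024 0.02      ] [0.56627132 0.32353213 0.02      ] [0.63877039 0.34450376 0.0185    ] [0.51583279 0.37238558 0.28459906]
0.08636217677785661 0.16181959224687215 16.937827138804515
t: 2.65
tcp_pos: [0.5336, 0.3094, 0.1215]
tool_rot: [0.989, 0.148, 0.001, -0.0]
force: [-0.2, 0.1, -0.5]
finger_gap: 1.002
gripper_force: 0.0
```

View pics/w2.png

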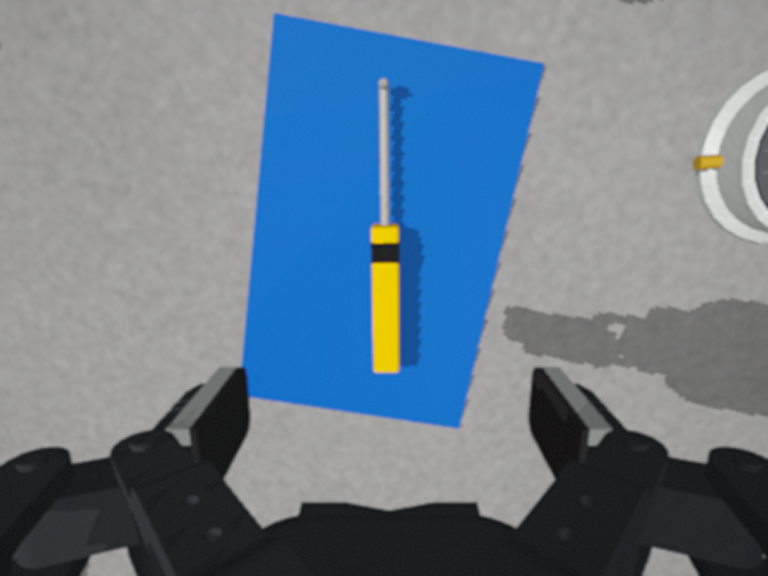

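The pick is now aligned with the fingers (columns 384–386) and its tip points away from the gripper. I'll go down and grip it.

```bash
python3 -m handwheel '[[1,2,-30,0,0,0,1],[0,0,-30,0,0,0,1],[0,0,-30,0,0,0,1],[0,0,-20,0,0,0,1],[0,0,-6,0,0,0,1],[0,0,0,0,0,0,0.7],[0,0,0,0,0,0,0.3],[0,0,0,0,0,0,0],[0,0,0,0,0,0,0],[0,0,0,0,0,0,0]]' 80
python3 -m handwheel '[[0,0,0,0,0,0,0],[0,0,0,0,0,0,0],[0,0,20,0,0,0,0],[0,0,20,0,0,0,0],[0,0,20,0,0,0,0],[0,0,20,0,0,1,0],[0,0,20,0,0,2,0],[0,0,0,0,0,2,0],[0,0,0,0,0,0,0],[0,0,0,0,0,0,0]]'
python3 -c "
from h import *
snap('wrist','w3',None,1)
print(manip.sense()['tcp_pos'])"
```

```text
t: 3.95
tcp_pos: [0.5341, 0.3121, 0.0051]
tool_rot: [0.989, 0.148, 0.0, -0.0]
force: [-0.5, -0.2, -0.4]
finger_gap: 0.001
gripper_force: 0.0
t: 5.2
tcp_pos: [0.5333, 0.3118, 0.1041]
tool_rot: [0.982, 0.191, -0.001, 0.0]
force: [-0.4, -0.5, -0.6]
finger_gap: -0.0
gripper_force: 0.0
[0.53334095 0.31179155 0.10398018]
```

View pics/w3.png

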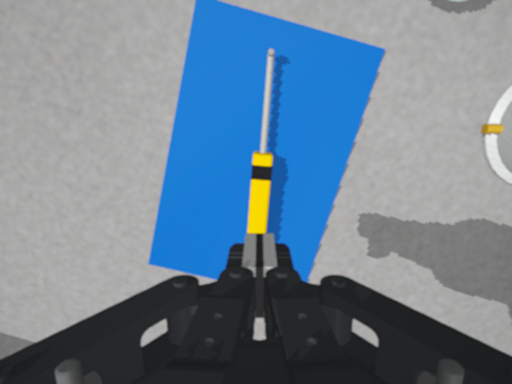

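The fingers closed empty: the gap is 0 and the handle is still on the mat, running from row 153 down behind the fingertips at row 235. I'll check the geometry.

Run:
```python
from h import *
from scipy.spatial.transform import Rotation as R
s=manip.sense();c=manip.get_calibration('wrist')
M=R.from_quat(s['tool_rot']).as_matrix();print(M.round(3),s['finger_gap'])
t=s['tcp_pos']
print('tcp',proj(c,[t,[t[0],t[1],.02],t-.019*M[:,2]]))
for n,p,z in(('front',(262,153),.02),('tip',(271,51),.0185),('band',(261,173),.02)): print(n,at_z(c,p,z))
print(ray(c,(256,192)))
```

```text
[[ 0.927  0.374 -0.002]
 [ 0.374 -0.927 -0.001]
 [-0.002 -0.    -1.   ]] 0.0034296450977428653
tcp [[257.1639083  236.85401259]
 [257.77219653 196.79176943]
 [256.9409798  251.59217468]]
front [0.56786985 0.32207826 0.02      ]
tip [0.63913335 0.34391809 0.0185    ]
band [0.55270479 0.3167839  0.02      ]
(array([0.59727014, 0.33641568, 0.26676862]), array([-0.23803667, -0.0853583 , -0.96765018]))
```

```bash
python3 -m handwheel '[[0,0,0,0,0,-2.5,1],[0,0,0,0,0,-2.5,1],[0,0,0,0,0,0,1],[0,0,0,0,0,0,1],[0,0,-30,0,0,0,1],[0,0,-30,0,0,0,1],[0,0,-20,0,0,0,1],[0,0,-15,0,0,0,1],[0,0,-4,0,0,0,1],[0,0,0,0,0,0,1]]' 80
python3 -c "
from h import *
a=manip.snapshot('wrist');b=manip.snapshot('side');c=manip.snapshot('scene')
print(manip.sense()['finger_gap'],manip.sense()['tcp_pos'])
r=lambda i,w,h:cv2.resize(i,(w,h),interpolation=cv2.INTER_CUBIC)[:,:,::-1]
cv2.imwrite('pics/k1.png',np.hstack([r(a,400,300),np.zeros((300,0,3),np.uint8),r(c[190:310,250:410],400,300)]))
cv2.imwrite('pics/k2.png',r(b,400,300))
"
```

```text
t: 6.5
tcp_pos: [0.5343, 0.3122, 0.006]
tool_rot: [0.989, 0.148, 0.0, -0.0]
force: [0.8, -0.0, 0.0]
finger_gap: 1.0
gripper_force: 0.0
0.9988814270081567 [0.53468921 0.31234582 0.00672974]
```

View pics/k1.png

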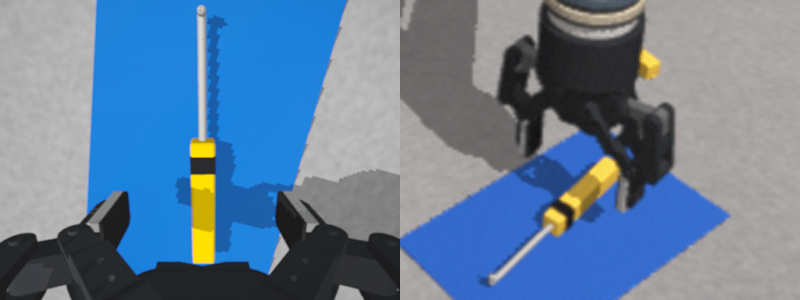

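The fingers straddle the handle here, open and slightly high. I'll go 3 mm lower and close while watching.

```bash
python3 -m handwheel '[[0,0,-3,0,0,0,1],[0,0,0,0,0,0,0.4],[0,0,0,0,0,0,0.4],[0,0,0,0,0,0,0.3],[0,0,0,0,0,0,0.25],[0,0,0,0,0,0,0.2],[0,0,0,0,0,0,0.15],[0,0,0,0,0,0,0.15],[0,0,0,0,0,0,0.15],[0,0,0,0,0,0,0.15]]' 80
python3 -c "
from h import *
a=manip.snapshot('wrist');c=manip.snapshot('scene')
print(manip.sense()['finger_gap'],manip.sense()['tcp_pos'],manip.sense()['gripper_force'])
r=lambda i,w,h:cv2.resize(i,(w,h),interpolation=cv2.INTER_CUBIC)[:,:,::-1]
cv2.imwrite('pics/k3.png',np.hstack([r(a,400,300),r(c[190:310,250:410],400,300)]))
"
```

```text
t: 7.9
tcp_pos: [0.534, 0.312, 0.0028]
tool_rot: [0.989, 0.148, -0.0, -0.0]
force: [0.3, 0.6, 0.4]
finger_gap: 0.148
gripper_force: 0.0
0.1492906651448596 [0.53397883 0.31204094 0.00280851] 0.0
```

View pics/k3.png

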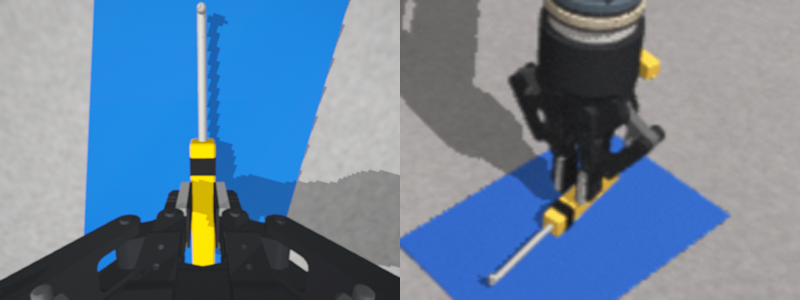

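The pads are on both sides of the handle, near (190,210) and (225,210) in the wrist half. I'll close fully and read the gap and force.

```bash
python3 -m handwheel '[[0,0,0,0,0,0,0.1],[0,0,0,0,0,0,0.05],[0,0,0,0,0,0,0],[0,0,0,0,0,0,0],[0,0,0,0,0,0,0],[0,0,0,0,0,0,0],[0,0,0,0,0,0,0],[0,0,0,0,0,0,0],[0,0,0,0,0,0,0],[0,0,0,0,0,0,0]]' 100
python3 -c "
from h import *
a=manip.snapshot('wrist');c=manip.snapshot('scene')
s=manip.sense();print(s['finger_gap'],s['tcp_pos'],s['gripper_force'],s['force'])
r=lambda i,w,h:cv2.resize(i,(w,h),interpolation=cv2.INTER_CUBIC)[:,:,::-1]
cv2.imwrite('pics/k4.png',np.hstack([r(a,400,300),r(c[190:310,250:410],400,300)]))
m=cv2.imread('pics/k3.png').astype(int)-cv2.imread('pics/k4.png'); print(abs(m)[:,:400].mean(),abs(m)[:,400:].mean(),np.argwhere(abs(m[:,:400]).sum(2)>90).mean(0) )
"
```

```text
t: 9.25
tcp_pos: [0.534, 0.312, 0.0028]
tool_rot: [0.989, 0.148, 0.0, 0.0]
force: [0.0, -0.4, -0.1]
finger_gap: -0.004
gripper_force: 0.0
0.0023149047406492867 [0.53397806 0.3120255  0.00280027] 0.0 [0.26835542 0.0354474  0.58225082]
7.2563555555555554 2.6619 [231.84602549 199.57281553]
```

View pics/k4.png

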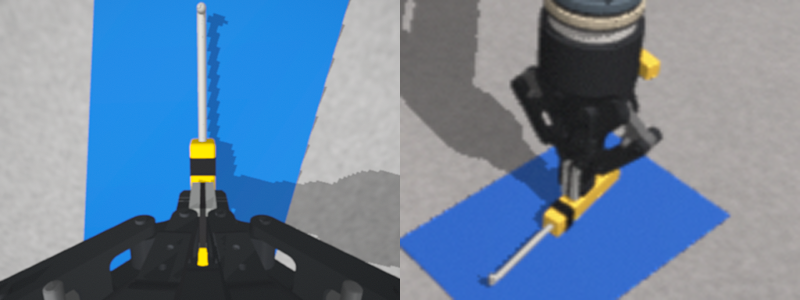

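The shut pads are sitting on top of the handle, at about (572,195) in the scene half, so the real fingertips are higher than the reading says. I'll measure how much.

Run:
```python
from h import *
c=manip.get_calibration('scene')
for z in(.003,.01,.02,.03,.04): 
  p=proj(c,[[.534,.312,z]])[0]; print(z,p,((p[0]-250)*2.5+400,(p[1]-190)*2.5))
cw=manip.get_calibration('wrist')
for z in(.003,.02,.03): 
  p=proj(cw,[[.534,.312,z]])[0]; print('w',z,p*400/512)
a=manip.snapshot('scene');m=a[240:300,295:345]; cv2.imwrite('pics/k5.png',cv2.resize(m[:,:,::-1],(500,600),interpolation=cv2.INTER_CUBIC))
```

```text
0.003 [318.62502319 273.3325294 ] (np.float64(571.5625579805577), np.float64(208.33132351167137))
0.01 [318.85622144 270.90606553] (np.float64(572.1405535897732), np.float64(202.26516381459902))
0.02 [319.19031842 267.3996623 ] (np.float64(572.9757960542915), np.float64(193.4991557433237))
0.03 [319.52898506 263.84529985] (np.float64(573.8224626398015), np.float64(184.61324962917715))
0.04 [319.87231574 260.24198746] (np.float64(574.6807893422467), np.float64(175.60496865562214))
w 0.003 [201.14060898 185.22280169]
w 0.02 [201.01021836 195.43036192]
w 0.03 [200.92010818 202.48458895]
```

View pics/k5.png

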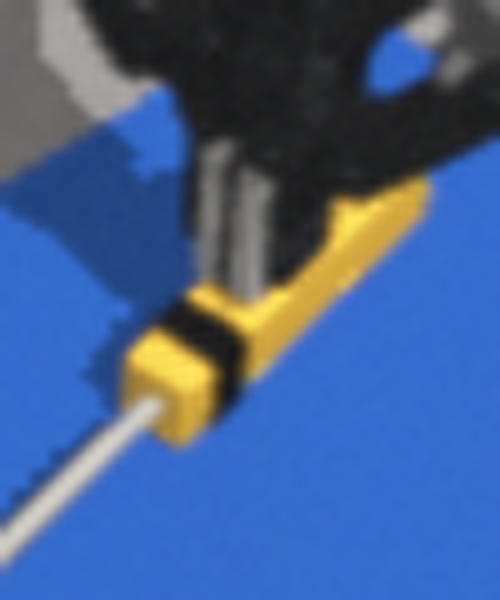

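Ten pictures are now viewed, so from here I work by numbers. The fingertips closed without force at a TCP reading of 0.003 over a handle top at 0.020, so the real tips are at least 17 mm above the reading. Lowering 14 mm more is therefore safe, and closing will show whether it worked.

```bash
python3 -m handwheel '[[0,0,0,0,0,0,0.5],[0,0,0,0,0,0,0.5],[0,0,0,0,0,0,0.5],[0,0,-4,0,0,0,0.5],[0,0,-4,0,0,0,0.5],[0,0,-4,0,0,0,0.5],[0,0,-2,0,0,0,0.5],[0,0,0,0,0,0,0.5],[0,0,0,0,0,0,0.3],[0,0,0,0,0,0,0.25]]' 80
python3 -m handwheel '[[0,0,0,0,0,0,0.15],[0,0,0,0,0,0,0.1],[0,0,0,0,0,0,0],[0,0,0,0,0,0,0],[0,0,0,0,0,0,0],[0,0,0,0,0,0,0],[0,0,0,0,0,0,0],[0,0,0,0,0,0,0],[0,0,0,0,0,0,0],[0,0,0,0,0,0,0]]' 80
```

```text
t: 10.65
tcp_pos: [0.5341, 0.3121, -0.0111]
tool_rot: [0.989, 0.148, 0.0, -0.0]
force: [-0.3, 0.7, 0.3]
finger_gap: 0.246
gripper_force: 0.0
t: 11.9
tcp_pos: [0.5343, 0.3121, -0.0107]
tool_rot: [0.989, 0.148, 0.0, -0.0]
force: [-0.5, 0.2, 4.7]
finger_gap: 0.158
gripper_force: 79.3
```

The handle is gripped: gap 0.158, force 79 N. Next I lift, turn +5° and travel to about 30 mm short of the amber loop. Before the last approach I'll measure tip against bar by differencing pictures.

```bash
python3 -m handwheel '[[0,0,10,0,0,0,0],[0,0,25,0,0,0,0],[0,0,25,0,0,2.5,0],[-4,-40,0,0,0,2.5,0],[-4,-50,0,0,0,0,0],[-4,-50,0,0,0,0,0],[-4,-50,0,0,0,0,0],[-4,-50,0,0,0,0,0],[-2,-21,0,0,0,0,0],[0,0,0,0,0,0,0]]' 100
python3 -m handwheel '[[0,0,-8,0,0,0,0],[0,0,-8,0,0,0,0],[0,0,-8,0,0,0,0],[0,0,-8,0,0,0,0],[0,0,0,0,0,0,0],[0,0,0,0,0,0,0],[0,0,0,0,0,0,0],[0,0,0,0,0,0,0],[0,0,0,0,0,0,0],[0,0,0,0,0,0,0]]'
python3 - <<'E'
from h import *
for n in('scene','side'):
  im=manip.snapshot(n)[:,:,::-1]; cv2.imwrite(f'pics/{n}1.png',im)
  old=cv2.imread(f'pics/{n}0.png'); c=manip.get_calibration(n)
  p=proj(c,[[.640,.1016,.056],[.612,.090,.045],[.612,.090,.039]]); print(n,p.round(1))
  x,y=p[1].astype(int); x0,y0=x-14,y-12
  b,g,r=[im[...,k].astype(int) for k in range(3)]
  print('x',x0,'y',y0)
  d=abs(im.astype(int)-old).sum(2)
  for yy in range(y0,y0+26):
    row=''
    for xx in range(x0-14,x0+40):
      if r[yy,xx]>1.8*g[yy,xx] and r[yy,xx]>90 and b[yy,xx]>.5*g[yy,xx]: ch='R'
      elif r[yy,xx]>1.5*b[yy,xx] and g[yy,xx]>1.3*b[yy,xx]: ch='Y'
      elif d[yy,xx]>60: ch='+' if im[yy,xx].sum()>old[yy,xx].sum() else '-'
      else: ch='.'
      row+=ch
    print(yy,row)
E
```

```text
t: 13.15
tcp_pos: [0.5118, 0.0495, 0.0488]
tool_rot: [0.982, 0.189, -0.0, -0.0]
force: [-0.7, -0.3, -0.3]
finger_gap: 0.149
gripper_force: 98.3
t: 14.4
tcp_pos: [0.512, 0.051, 0.0169]
tool_rot: [0.982, 0.191, 0.0, 0.0]
force: [-0.5, 0.7, 0.1]
finger_gap: 0.147
gripper_force: 98.2
scene [[225.  216.2]
 [233.8 213.4]
 [234.  215.4]]
x 219 y 201
201 ............................................----.+.YYY
202 ...........................................---.++.YYYY
203 .........................................----.++.YYYYY
204 .........................................---+++----YYY
205 .......................................----+++-------.
206 ........................................-.++.-------..
207 .........................................++.-------...
208 .......................................+++-------.....
209 ......................................+++--..---......
210 .....................................++.--............
211 ...................................+++.-..............
212 ..................................+++.................
213 .................................++.-......
[... 1675 characters left out ...]
---------------------.............................Y
166 ------------------------...-..........................
167 ------------------------..--..........................
168 -------------------------.............................
169 ---------------------------..--.......................
170 --------------------------------......................
171 ---------------------------------.....................
172 --------------------.------------.....................
173 ------------------....-----------.....................
174 ------------------...-----------......................
175 ------------------...----------.......................
176 ------------------...---------........................
```

Seen from the scene camera, the tip at (234,214) matches the predicted (233.8,213.4), and the bar runs (220,214)–(231,219) as predicted. One lateral check by wrist camera, in code.

Run:
```python
from h import *
c=manip.get_calibration('wrist'); im=manip.snapshot('wrist')[:,:,::-1]; cv2.imwrite('pics/w5.png',im)
print(proj(c,[[.640,.1016,.056],[.612,.090,.0475],[.6697,.1134,.033]]).round(1))
hsv=cv2.cvtColor(im,cv2.COLOR_BGR2HSV)
m=((hsv[...,0]<6)|(hsv[...,0]>172))&(hsv[...,1]>150)&(hsv[...,2]>70)
n,l,s,ce=cv2.connectedComponentsWithStats(m.astype(np.uint8))
for i in range(1,n):
  if s[i,4]>15: print('red',s[i],ce[i].round(1))
m=(hsv[...,0]>6)&(hsv[...,0]<14)&(hsv[...,1]>180)&(hsv[...,2]>150)
n,l,s,ce=cv2.connectedComponentsWithStats(m.astype(np.uint8))
for i in range(1,n):
  if s[i,4]>60: print('amb',s[i],ce[i].round(1))
ys,xs=np.where((hsv[...,0]>22)&(hsv[...,0]<32)&(hsv[...,1]>150)&(hsv[...,2]>120)); print('yel',xs.min(),xs.max(),ys.min(),ys.max())
g=im.sum(2)//3
for y in range(70,200,6): print(y,' '.join('%3d'%v for v in g[y,236:282:2]))
```

```text
[[ 258.9 -112. ]
 [ 259.7    2.5]
 [ 259.4 -175.6]]
yel 0 511 184 356
70 160 161 161 162 159 158 158 160 160 175 191 188 172 144 127 157 159 160 161 160 158 156 156
76 159 160 163 163 163 162 161 161 159 175 191 189 172 143 126 156 159 160 160 158 157 154 151
82 159 160 161 161 161 161 160 159 157 175 191 188 172 144 124 150 155 159 161 162 162 159 158
88 157 155 155 154 155 155 156 157 156 174 191 188 172 143 139 160 161 161 162 161 159 159 158
94 160 158 158 159 158 159 160 161 158 174 191 189 172 144 141 164 163 161 159 158 158 159 161
100 166 165 164 162 161 161 163 161 155 173 191 189 174 144 139 159 157 157 159 161 163 162 162
106 160 160 159 158 159 160 160 160 155 172 190 189 173 145 139 158 159 160 162 163 164 165 165
112 161 159 159 158 159 160 162 160 156 172 190 189 174 145 139 160 160 159 158 156 157 160 162
118 165 162 161 161 161 162 160 157 154 173 189 188 174 145 139 161 160 159 157 156 157 159 159
124 164 162 161 160 160 160 160 158 154 172 189 188 174 145 139 161 163 163 163 161 158 157 157
130 160 160 159 160 162 163 164 163 154 170 189 188 174 146 139 160 161 161
[... 376 characters left out ...]
 162 160 160 160 160 160 160
160 161 161 162 161 161 160 159 159 160 171 187 187 175 147 143 165 163 162 161 160 160 160 161
166 164 164 164 163 161 159 157 156 156 167 187 187 176 146 141 162 161 158 156 155 155 157 158
172 159 158 157 160 161 161 159 158 160 168 186 187 175 147 140 160 159 158 158 158 157 156 154
178 157 156 156 157 159 157 155 154 154 165 187 187 175 146 137 157 156 156 157 155 155 155 155
184 162 162 161 159 142 112  96  96 109 159 187 188 176 148 110  82  81  82 102 132 153 156 158
190 159 160 158 142 110 109 109 110 110 110 109 108 108 108 109 109 109 108 107  93 136 154 155
196 160 159 158 135 146 147 147 147 146 146 146 146 146 146 146 146 146 145 144 130 125 152 158
```

The bar's predicted column (258.9) and the shank's (257.5) line up. Now I advance 45 mm under the bar and begin a slow lift.

```bash
python3 -m handwheel '[[6,2.5,0,0,0,0,0],[6,2.5,0,0,0,0,0],[6,2.4,0,0,0,0,0],[6,2.4,0,0,0,0,0],[6,2.4,0,0,0,0,0],[6,2.4,0,0,0,0,0],[5.5,2.2,0,0,0,0,0],[0,0,0,0,0,0,0],[0,0,0,0,0,0,0],[0,0,0,0,0,0,0]]' 100
python3 - <<'E'
from h import *
for n in('scene','side'):
  im=manip.snapshot(n)[:,:,::-1]; cv2.imwrite(f'pics/{n}2.png',im)
  old=cv2.imread(f'pics/{n}0.png')
  b,g,r=[im[...,k].astype(int) for k in range(3)]
  d=abs(im.astype(int)-old).sum(2)
  x0,y0=(205,204) if n=='scene' else (250,146)
  print(n,x0)
  for yy in range(y0,y0+24):
    print(yy,''.join('R' if r[yy,xx]>1.8*g[yy,xx] and r[yy,xx]>90 and b[yy,xx]>.5*g[yy,xx] else 'Y' if r[yy,xx]>1.5*b[yy,xx] and g[yy,xx]>1.3*b[yy,xx] else ('+' if im[yy,xx].sum()>old[yy,xx].sum() else '-') if d[yy,xx]>50 else '.' for xx in range(x0,x0+48)))
E
```

```text
t: 15.8
tcp_pos: [0.5531, 0.0678, 0.0168]
tool_rot: [0.982, 0.191, -0.0, -0.0]
force: [0.5, -0.8, -0.9]
finger_gap: 0.148
gripper_force: 98.2
scene 205
204 ...........................-----------YYY----Y--
205 ............................--------YYYYYYY-----
206 .............................-------YYYYYYYY--Y-
207 ..............................------YYYYYYYYYYYY
208 ...............................-----YYYYYYYYYYYY
209 ................................----YYYYYYYYY---
210 .................................---.++YYYYYY--.
211 ................................---.++.YYYYY--..
212 ...............................---+++-YYYYYY....
213 ..............................--.+++---YYY-.....
214 ...............RRR...........--.++.-------......
215 ...............RRRR............++---------......
216 ...............R..RRR........++.-------.........
217 ...............R....RRR.....++.-.-----..........
218 ...............R......RRR..++.--....-...........
219 ...............R........RR+.--..................
220 ...............R........+RR-....................
221 ...............RR......++.R................
[... 904 characters left out ...]
...........
157 -----------------.++YYYYYYYYYY..................
158 ------------------.+YYYYYYYYY...................
159 ------------------....--YY......................
160 ------------------.-...--.......................
161 -------------..----....---......................
162 ------------...-----------......................
163 -----------..+.----------...........YYY.........
164 -----------..+.---------............YYYY........
165 -----------...---------...............YY........
166 -----------------------.........................
167 ----------------------..........................
168 ---------------------...........................
169 --------------------............................
```

The shank passes under the bar near its middle and the tip lies beyond it at (222,224), with red still in front of the steel. I'm lifting slowly.

```bash
python3 -m handwheel '[[0,0,3,0,0,0,0],[0,0,3,0,0,0,0],[0,0,3,0,0,0,0],[0,0,3,0,0,0,0],[0,0,3,0,0,0,0],[0,0,3,0,0,0,0],[0,0,3,0,0,0,0],[0,0,3,0,0,0,0],[0,0,3,0,0,0,0],[0,0,3,0,0,0,0]]' 100
python3 -m handwheel '[[-1,0,3,0,0,0,0],[-1,-0.4,3,0,0,0,0],[-1,-0.4,3,0,0,0,0],[-1,-0.4,3,0,0,0,0],[-1,-0.4,4,0,0,0,0],[0,0,4,0,0,0,0],[0,0,4,0,0,0,0],[0,0,4,0,0,0,0],[0,0,4,0,0,0,0],[0,0,4,0,0,0,0]]'
cat >> h.py <<'E'
def redbar(n,box,ret=False):
    im=manip.snapshot(n)[:,:,::-1]; x0,y0,x1,y1=box
    b,g,r=[im[y0:y1,x0:x1,k].astype(int) for k in range(3)]
    m=((r>1.8*g)&(r>80)&(b>.5*g)).astype(np.uint8)
    k,l,s,ce=cv2.connectedComponentsWithStats(m,connectivity=8)
    for i in range(1,k):
        if s[i,4]>5: print(n,'red',s[i]+np.array([x0,y0,0,0,0]),(ce[i]+[x0,y0]).round(1))
    return im
def show(im,x0,y0,w=60,h=40):
    b,g,r=[im[...,k].astype(int) for k in range(3)]
    for y in range(y0,y0+h):
        print(y,''.join('R' if r[y,x]>1.8*g[y,x] and r[y,x]>80 and b[y,x]>.5*g[y,x] else 'Y' if r[y,x]>1.5*b[y,x] and g[y,x]>1.3*b[y,x] else '#' if im[y,x].sum()<240 else 'W' if im[y,x].sum()>540 else '.' for x in range(x0,x0+w)))
E
python3 - <<'E'
from h import *
im=redbar('scene',(180,150,300,260)); show(im,190,170,60,70)
E
```

```text
t: 17.15
tcp_pos: [0.5535, 0.0678, 0.047]
tool_rot: [0.982, 0.191, -0.0, -0.0]
force: [0.0, 1.2, -0.9]
finger_gap: 0.15
gripper_force: 98.2
t: 18.4
tcp_pos: [0.5484, 0.0662, 0.083]
tool_rot: [0.982, 0.191, -0.0, -0.0]
force: [0.3, 0.3, -1.4]
finger_gap: 0.149
gripper_force: 99.5
scene red [183 171   9  14  32] [187.2 176.1]
scene red [223 198  15   6  30] [230.2 200.5]
170 ............................................YYYYY#.......###
171 ...........................................YYYYY#YYYY.#..###
172 ...........................................YYYY#YYYYYYY..###
173 ...........................................YYYY#YYYYYYY..###
174 ...........................................YYYYYYYYYYYY..###
175 R..........................................YYYY#YYYYYYY..##Y
176 R..........................................YYYY#YYYYYYY..#YY
177 R.............................................##YYYYYYYY.YYY
178 RR..............................................#YYYYYYY#YYY
179 .R.................................................YYYYY##YY
180 .RW..................................................YYYY###
181 .RWW.....
[... 3121 characters left out ...]
WWWWWWWWWYYYYYYYYY.............W.WWWW.............
230 .......WWWWWWWWWWWYYYYYYYYYYYYRRYYYY....WWWWWWW.............
231 .......WWWWWWWWWWWYYYYYYYYYYYYYYYYYY.WWWWWWWWWW.............
232 .......WWWWWWWWW.YYYYYYYYYYYYYYYYYYY.WWWWWWWWWW.............
233 .......WWWWWWWWW.YYYYYYYYYYYYYYYYYYY.WWWWWWWWWW.............
234 .......WWWWWWWWW.YYYYYYYYYYYYYYYYYYY.WWWWWWWWWWW............
235 .......WWWWWWWWW..YYYYYYYYYYYYYYYYYR.WWWWWWWWWWW............
236 .......WWWWWWWWW..RYYYYYYYYYYYYYYYY..WWWWWWWWWWWW...........
237 ........WWWWWWWWW.#YYYYYYYYYYYYYYR#.WWWWWWWWW.WWWW..........
238 .........WWWWWWWWW.#YYYYYYYYYYYR#..WWWWWWWWWW.WWWW..........
239 .........WWWWWWWWWW..##YRYYYRY#..WWWWWWWWWWW..WWWW..........
```

The bar hangs on the hook, at (223–237, 198–203). I'll lift well clear and look at the hanging ring.

```bash
python3 -m handwheel '[[0,0,5,0,0,0,0],[0,0,6,0,0,0,0],[0,0,8,0,0,0,0],[0,0,8,0,0,0,0],[0,0,8,0,0,0,0],[0,0,8,0,0,0,0],[0,0,5,0,0,0,0],[0,0,2,0,0,0,0],[0,0,0,0,0,0,0],[0,0,0,0,0,0,0]]' 100
python3 - <<'E'
from h import *
old=cv2.imread('pics/scene0.png')
im=redbar('scene',(205,130,300,260));
d=abs(im.astype(int)-old).sum(2)
for y in range(170,225): print(y,''.join('R' if im[y,x,2]>1.8*im[y,x,1] and im[y,x,2]>80 else '#' if d[y,x]>60 and im[y,x].sum()<old[y,x].sum() else '+' if d[y,x]>60 else '.' for x in range(205,260)))
im=redbar('side',(230,60,330,180)); cv2.imwrite('pics/side3.png',im)
print(manip.sense()['force'])
E
```

```text
t: 19.7
tcp_pos: [0.5482, 0.0662, 0.1325]
tool_rot: [0.982, 0.191, -0.0, -0.0]
force: [0.4, 0.2, -1.4]
finger_gap: 0.15
gripper_force: 99.5
scene red [222 178  16   7  34] [229.5 181.1]
170 ##############.................#++++.#######...........
171 ###############...............+++++.....##.............
172 ################.............+++++.....................
173 #################..........++++++......................
174 #################.........++++.........................
175 #################........+++...........................
176 #################......+++.............................
177 ################......++...............................
178 #################RR#+++.#..............................
179 ###############.#RRRRR#................................
180 ##############.+...RRRRRR#.............................
181 ###############..+.##RRRRRR##...##.....................
182 .##############...#######RRRRRR#####...................
183 ...########################RRRRRR#####.................
184 ...##########################RRR#######................
185 .....#####
[... 1723 characters left out ...]
..
214 .............#####.....................................
215 ...............+++++...................................
216 ...............+.#++++.................................
217 ...............+###+++++...............................
218 ...............###...+++++.............................
219 ...............+###...+++++............................
220 .........####..++.......+++............................
221 .....#########.+++.......++............................
222 .....#.#####..+++++++....++............................
223 .......+......++++++++...++............................
224 ....+++++......++++++++..+++...........................
[-0.40798191 -0.48886754 -1.02271008]
```

The ring hangs free: its outline spans rows 180–213 and its lowest point is well above the cell. I'll carry it smoothly to the tray.

```bash
python3 -m handwheel '[[-1,-5,0,0,0,0,0],[-3,-10,0,0,0,0,0],[-4,-15,0,0,0,0,0],[-5,-20,0,0,0,0,0],[-6.5,-25,0,0,0,0,0],[-6.5,-25,0,0,0,0,0],[-6.5,-25,0,0,0,0,0],[-6.5,-25,0,0,0,0,0],[-6.5,-25,0,0,0,0,0],[-6.5,-25,0,0,0,0,0]]' 100
python3 -m handwheel '[[-6.5,-25,0,0,0,0,0],[-6.5,-25,0,0,0,0,0],[-6.5,-25,0,0,0,0,0],[-6.5,-25,0,0,0,0,0],[-6.5,-25,0,0,0,0,0],[-6.5,-25,0,0,0,0,0],[-6.5,-25,0,0,0,0,0],[-6,-20,0,0,0,0,0],[-4,-15,0,0,0,0,0],[-3,-10,0,0,0,0,0]]' 100
python3 -m handwheel '[[-3,-10,0,0,0,0,0],[-2,-8,0,0,0,0,0],[-1,-5,0,0,0,0,0],[-1,-3,0,0,0,0,0],[0,0,0,0,0,0,0],[0,0,0,0,0,0,0],[0,0,0,0,0,0,0],[0,0,0,0,0,0,0],[0,0,0,0,0,0,0],[0,0,0,0,0,0,0]]' 100
python3 - <<'E'
from h import *
cs=manip.get_calibration('scene');cd=manip.get_calibration('side')
print('tray scene',[at_z(cs,np.array(p)*.64,.008).round(3)[:2] for p in((265,212),(348,205),(357,242),(272,251))])
im=redbar('side',(200,150,480,384)); cv2.imwrite('pics/side4.png',im)
print(manip.sense()['force'])
t=manip.sense()['tcp_pos']; h=t[2]+.0107; b=[t[0]+.095,t[1]+.038,h+.002+.009+.0045]
print('bar pred',b,proj(cd,[b]),proj(cs,[b]))
im2=redbar('scene',(120,60,300,200)); cv2.imwrite('pics/scene4.png',im2)
old=cv2.imread('pics/side0.png'); d=abs(im.astype(int)-old).sum(2)
x,y=proj(cd,[b])[0].astype(int)
for yy in range(y-22,y+48): print(yy,''.join('R' if im[yy,xx,2]>1.8*im[yy,xx,1] and im[yy,xx,2]>80 else '#' if d[yy,xx]>60 and im[yy,xx].sum()<old[yy,xx].sum() else '+' if d[yy,xx]>60 else '.' for xx in range(x-35,x+45)))
print(x-35)
E
```

```text
t: 21.05
tcp_pos: [0.4957, -0.1355, 0.1329]
tool_rot: [0.982, 0.19, -0.0, 0.0]
force: [0.7, -1.2, -2.5]
finger_gap: 0.149
gripper_force: 99.5
t: 22.3
tcp_pos: [0.4376, -0.3546, 0.1328]
tool_rot: [0.982, 0.19, 0.0, -0.0]
force: [-1.0, 0.5, -1.1]
finger_gap: 0.154
gripper_force: 99.5
t: 23.55
tcp_pos: [0.431, -0.3798, 0.1328]
tool_rot: [0.982, 0.191, 0.0, 0.0]
force: [-0.1, -0.0, -1.4]
finger_gap: 0.149
gripper_force: 99.5
tray scene [array([ 0.575, -0.449]), array([ 0.408, -0.382]), array([ 0.467, -0.224]), array([ 0.623, -0.281])]
[-0.0803347  -0.53045323 -1.18642087]
bar pred [np.float64(0.5259977163454609), np.float64(-0.34176849330690906), np.float64(0.1590256199821634)] [[372.71993947 263.69675506]] [[190.43605937 100.23143376]]
scene red [296  62   4   9  32] [297.5  66. ]
scene red [193  99  11   6  19] [198.6 101.5]
scene red [183 171   9  14  30] [187.1 176.3]
241 +++++++++++++..##.......................#..#####################################
242 +++++++++++++++........................#..######################################
243 +++++++++++++++++.....................##..###
[... 5034 characters left out ...]
.........+++++++
303 +++++++++#######################################################.........+++++++
304 ++++++++.#######################################################........++++++++
305 ++++++++#########################################################.......++++++++
306 ++++++++#########################################.################......++++++++
307 +++++++.########################################.+##################....++++++++
308 ++++++++########################################+.###################...++++++++
309 ++++++++.#######################################.######################+++++++++
310 ++++++++++.###########################################################.+++++++++
337
```

The tray centre is about (0.515, −0.343). The bar and ring hang where planned, so I'll start lowering.

```bash
python3 -m handwheel '[[0,0,-5,0,0,0,0],[0,0,-10,0,0,0,0],[0,0,-10,0,0,0,0],[0,0,-10,0,0,0,0],[0,0,-10,0,0,0,0],[0,0,-10,0,0,0,0],[0,0,-8,0,0,0,0],[0,0,-5,0,0,0,0],[0,0,-2,0,0,0,0],[0,0,0,0,0,0,0]]' 100
python3 -m handwheel '[[0,0,-3,0,0,0,0],[0,0,-3,0,0,0,0],[0,0,-3,0,0,0,0],[0,0,-3,0,0,0,0],[-3.7,-1.5,-2,0,0,0,0],[-3.7,-1.5,-2,0,0,0,0],[-3.7,-1.5,-2,0,0,0,0],[-3.7,-1.5,-2,0,0,0,0],[-3.7,-1.5,-3,0,0,0,0],[-3.7,-1.5,-3,0,0,0,0]]' 100
python3 - <<'E'
from h import *
print(manip.sense()['force'])
im=redbar('scene',(120,60,300,200)); show(im,160,100,75,50)
E
```

```text
t: 24.9
tcp_pos: [0.4311, -0.3798, 0.0628]
tool_rot: [0.982, 0.191, 0.0, 0.0]
force: [0.4, -0.0, -1.3]
finger_gap: 0.149
gripper_force: 99.5
t: 26.15
tcp_pos: [0.4085, -0.3889, 0.0366]
tool_rot: [0.982, 0.191, 0.0, 0.0]
force: [0.8, 0.5, -1.0]
finger_gap: 0.152
gripper_force: 100.5
[ 0.80049112  0.4640906  -1.0039068 ]
scene red [296  62   4   9  32] [297.5  66. ]
scene red [203 124   9   6  15] [207.5 126.1]
scene red [183 171   9  14  30] [187.1 176.3]
100 W...............................................##########################.
101 ................................................##########################.
102 .................................................########################..
103 .................................................########################..
104 ...................................................#.###################...
105 .....................................................##################....
106 ......................................................################.....
107 ......................................................##############.......
1
[... 2658 characters left out ...]
WWWWWWWWWWWWWWWWW....WWWWWWWWWWWWW.....WWWWWWWWWWW..........
142 ..........WWWWWWWWWWWWWWWWWWWWWW....WWWWWWWWWWWWW....WWWWWWWWWWWW..........
143 ...........WWWWWWWWWWWWWWWWWWWWW.....WWWWWWWWWWW....WWWWWWWWWWWWWW.........
144 ...........WWWWWWWWWWWWWWWWWWWWW.......WWWWWWW......WWWWWWWWWWWWWW.........
145 ...........WWWWWWWWWWWWWWWWWWWWWW..................WWWWWWWWWWWWWWW.........
146 ...........WWWWWWWWWWWWWWWWWWWWWWWW...............WWWWWWWWWWWWWWWWW........
147 ............WWWWWWWWWWWWWWWWWWWWWWWWW..........WWWWWWWWWWWWWWWWWWWW........
148 ............WWWWWWWWWWWWWWWWWWWWWWWWWWWWWWWWWWWWWWWWWWWWWWWWWWWWWWWW.......
149 ............WWWWWWWWWWWWWWWWWWWWWWWWWWWWWWWWWWWWWWWWWWWWWWWWWWWWWWWW.......
```

```bash
python3 -m handwheel '[[-2.8,-1.1,-3,0,0,0,0],[-2.8,-1.1,-3,0,0,0,0],[-2.8,-1.1,-3,0,0,0,0],[-1.9,-0.8,-3,0,0,0,0],[-1.9,-0.8,-3,0,0,0,0],[-1.9,-0.8,-3,0,0,0,0],[-1.9,-0.8,-3,0,0,0,0],[0,0,-3,0,0,0,0],[0,0,-3,0,0,0,0],[0,0,-3,0,0,0,0]]' 100
python3 -m handwheel '[[0,0,-3,0,0,0,0],[0,0,-3,0,0,0,0],[0,0,-2,0,0,0,0],[0,0,0,0,0,0,0],[0,0,0,0,0,0,0],[0,0,0,0,0,0,0],[0,0,0,0,0,0,0],[0,0,0,0,0,0,0],[0,0,0,0,0,0,0],[0,0,0,0,0,0,0]]' 100
python3 - <<'E'
from h import *
print(manip.sense()['force'])
im=redbar('scene',(120,60,300,200)); show(im,160,108,75,54)
t=manip.sense()['tcp_pos'];c=manip.get_calibration('scene')
b=np.array([t[0]+.1018,t[1]+.041,t[2]+.0107+.0195]);print('tip',b,proj(c,[b]))
E
```

```text
t: 27.45
tcp_pos: [0.3929, -0.3953, 0.0066]
tool_rot: [0.982, 0.191, 0.0, 0.0]
force: [1.0, 0.0, -1.4]
finger_gap: 0.148
gripper_force: 102.2
t: 28.7
tcp_pos: [0.3928, -0.3952, -0.0012]
tool_rot: [0.982, 0.191, -0.0, -0.0]
force: [-0.5, -0.1, -0.7]
finger_gap: 0.148
gripper_force: 102.2
[-0.50055906 -0.10105977 -0.73004233]
scene red [296  62   4   9  32] [297.5  66. ]
scene red [206 129   8   4  11] [209.3 130.3]
scene red [183 171   9  14  31] [187.2 176.3]
108 ....................................................#######################
109 ....................................................#######################
110 .....................................................######################
111 .....................................................######################
112 ......................................................#####################
113 .......................................................####################
114 ..........................................................#################
115 ..........................................................##############
[... 3055 characters left out ...]
......WWWWWWWWWWWWWWWWWWWWWWWWWWWWWWWWWWWWWWWWWWWWWWWWWWW.WWWW......
155 .............WWWWWWWWWWWWWWWWWWWWWWWWWWWWWWWWWWWWWWWWWWWWWWWWWW............
156 ..............WWWWWWWWWWWWWWWWWWWWWWWWWWWWWWWWWWWWW.WWWWWW.................
157 ..............WWWWWWWWWWWWWWWWWWWWWWWWWWWWWWWWWWWW.........................
158 ..............WWWWWWWWWWWWWWWWWWWWWWWW.WWWWWW..............................
159 ..............WWWWWWWWWWWWWWWWWWWWWWW......................................
160 ...............WWWWWWWWWW.WWWWWW...........................................
161 ...............WWWWWWWWWW..................................................
tip [ 0.49456573 -0.35426868  0.0290137 ] [[202.26005495 134.9084722 ]]
```

Run:
```python
from h import *
c=manip.get_calibration('scene')
C=at_z(c,(203.5,141),.007); print(C)
a=np.linspace(0,2*np.pi,60)
p=proj(c,np.c_[C[0]+.036*np.cos(a),C[1]+.036*np.sin(a),0*a+.008]); print(p.min(0),p.max(0))
p=proj(c,np.c_[C[0]+.027*np.cos(a),C[1]+.027*np.sin(a),0*a+.008]); print('in',p.min(0),p.max(0))
for yaw in (10,22,34):
  R=lambda x,y,z:[C[0]+x*np.cos(np.radians(yaw))-y*np.sin(np.radians(yaw)),C[1]+x*np.sin(np.radians(yaw))+y*np.cos(np.radians(yaw)),.004+z]
  print(yaw,proj(c,[R(-.0315,-.016,.03),R(-.0315,.016,.03)]).round(1))
```

```text
[ 0.49300886 -0.35280654  0.007     ]
[192.46575078 135.78323139] [214.43226443 145.89606783]
in [195.22135882 136.99892603] [211.69375825 144.58197854]
10 [[207.9 129.1]
 [213.5 132.3]]
22 [[205.8 128.9]
 [212.9 131.3]]
34 [[203.6 128.8]
 [211.9 130.5]]
```

The ring lies flat: its ellipse (192–215 × 134–148) and bar (206,129)–(213,131) match a flat ring at yaw ~20°. Its centre is about 31 mm from the tray's. I'll drop the tip 2 mm more and draw the pick straight back.

```bash
python3 -m handwheel '[[0,0,-2,0,0,0,0],[0,0,0,0,0,0,0],[-3.7,-1.5,0,0,0,0,0],[-4.6,-1.9,0,0,0,0,0],[-4.6,-1.9,0,0,0,0,0],[-4.6,-1.9,0,0,0,0,0],[-4.6,-1.9,0,0,0,0,0],[-4.6,-1.9,0,0,0,0,0],[-4.6,-1.9,0,0,0,0,0],[0,0,0,0,0,0,0]]' 100
python3 - <<'E'
from h import *
print(manip.sense()['force'])
im=redbar('scene',(120,60,300,200)); show(im,185,126,45,24)
t=manip.sense()['tcp_pos'];c=manip.get_calibration('scene')
b=np.array([t[0]+.1018,t[1]+.041,t[2]+.0107+.0195]);print('tip',b,proj(c,[b]))
E
```

```text
t: 30.0
tcp_pos: [0.3611, -0.4083, -0.0032]
tool_rot: [0.982, 0.19, -0.0, -0.0]
force: [0.1, -0.0, -1.4]
finger_gap: 0.153
gripper_force: 102.2
[ 0.1018118  -0.00492172 -1.4066133 ]
scene red [296  62   4   9  30] [297.6  66. ]
scene red [206 129   8   4  10] [209.5 130.4]
scene red [183 171   9  14  30] [187.1 176.3]
126 .........................................YYYY
127 ......................................W..YYYY
128 ....................................W...YYYY.
129 .....................R............W..........
130 .....................RRRRR......W............
131 ..........................RRR.W..............
132 ...............WWWWWW.WW....R................
133 ........WWWWWWWWWWWWW.WWW.........WW.........
134 .WWWWWWWWWW.WWWWWWWWW.WWW......WWWWW.........
135 WWWWWWWWWWWWWWWWWWW....WWWWW..WWWWWWW........
136 WWWWWWWWWWWWWWWWWWWW.......W..WWWWWWW........
137 WWWWWWWWWWWWWW...WWWW.........WWWWWWWW.......
138 WWWWWWWWWWWW......WWW.........WWWWWWWW.......
139 WWWWWWWWWWW......WWWWWWWW.....WWWWWWWWW......
140 WWWWWWWWW.....WWWWWWWWWWWW....WWWWWWWWW......
141 WWWWWWWW....WWWWWWWWWWWWWWW....WWWWWWWW......
142 WWWWWWWW....WWWWWWWWWWWWWWW...WWWWWWWWWW.....
143 WWWWWWWW....WWWWWWWWWWWWWW....WWWWWWWWWWW....
144 WWWWWWWW.....WWWWWWWWWWW.....WWWWWWWWWWWW....
145 WWWWWWWWW...................WWWWWWWWWWWWW....
146 WWWWWWWWWWW................WWWWWWWWWWWWWWW...
147 WWWWWWWWWWWWW...........WWWWWWWWWWWWWWWWWW...
148 WWWWWWWWWWWWWWWWWWWWWWWWWWWWWWWWWWWWWWWWWWW..
149 WWWWWWWWWWWWWWWWWWWWWWWWWWWWWWWWWWWWWWWWWWW..
tip [ 0.46313753 -0.3672822   0.02702407] [[209.3811361 131.6607038]]
```

The ring hasn't moved and there's no force. I'll keep drawing the pick back.

```bash
python3 -m handwheel '[[-2.8,-1.1,0,0,0,0,0],[-2.8,-1.1,0,0,0,0,0],[-2.8,-1.1,0,0,0,0,0],[-2.8,-1.1,0,0,0,0,0],[-2.8,-1.1,0,0,0,0,0],[-2.8,-1.1,0,0,0,0,0],[-2.8,-1.1,0,0,0,0,0],[-2.8,-1.1,0,0,0,0,0],[-2.8,-1.1,0,0,0,0,0],[0,0,0,0,0,0,0]]' 100
python3 - <<'E'
from h import *
print(manip.sense()['force'])
im=redbar('scene',(120,60,300,200)); show(im,185,126,45,24)
E
```

```text
t: 31.3
tcp_pos: [0.336, -0.4182, -0.0032]
tool_rot: [0.982, 0.191, -0.0, -0.0]
force: [-0.7, 0.4, -1.0]
finger_gap: 0.148
gripper_force: 102.2
[-0.65787105  0.40292096 -0.98745497]
scene red [296  62   4   9  32] [297.5  66. ]
scene red [206 129   8   3  10] [208.9 130.1]
scene red [183 171   9  14  30] [187.1 176.3]
126 ........................................W....
127 ......................................W......
128 ....................................W........
129 .....................RR...........W..........
130 .....................RRRRR...................
131 ..........................RRRW...............
132 ...............WWWWWW.WWWWWW.WW..............
133 ........WWWWWWWWWWWWW.WWWWWW......WW.........
134 .WWWWWWWWWW.WWWWWWWWW.WWWWWW...WWWWW.........
135 WWWWWWWWWWWWWWWWWWW....WWWWW..WWWWWWW........
136 WWWWWWWWWWWWWWWWWWWW...WWWWW..WWWWWWW........
137 WWWWWWWWWWWWWW...WWWW.........WWWWWWWW.......
138 WWWWWWWWWWWW......WWW.........WWWWWWWW.......
139 WWWWWWWWWWW......WWWWWWWW...#.WWWWWWWWW......
140 WWWWWWWWW.....WWWWWWWWWWWW....WWWWWWWWW......
141 WWWWWWWW....WWWWWWWWWWWWWWW....WWWWWWWWW.....
142 WWWWWWWW....WWWWWWWWWWWWWWW...WWWWWWWWWW.....
143 WWWWWWWW....WWWWWWWWWWWWWW....WWWWWWWWWWW....
144 WWWWWWWW.....WWWWWWWWWWW.....WWWWWWWWWWWW....
145 WWWWWWWWW...................WWWWWWWWWWWWW....
146 WWWWWWWWWWW................WWWWWWWWWWWWWWW...
147 WWWWWWWWWWWWW...........WWWWWWWWWWWWWWWWWW...
148 WWWWWWWWWWWWWWWWWWWWWWWWWWWWWWWWWWWWWWWWWWW..
149 WWWWWWWWWWWWWWWWWWWWWWWWWWWWWWWWWWWWWWWWWWW..
```

The pick is out of the loop and the ring is unmoved. I'll back off the tray and lower the pick to the bench.

```bash
python3 -m handwheel '[[-8,-3.2,0,0,0,0,0],[-10,-4,0,0,0,0,0],[-10,-4,0,0,0,0,0],[-10,-4,0,0,0,0,0],[-10,-4,0,0,0,0,0],[-10,-4,0,0,0,0,0],[-7,-2.8,0,0,0,0,0],[-3,-1,0,0,0,0,0],[0,0,-2,0,0,0,0],[0,0,0,0,0,0,0]]' 100
python3 -m handwheel '[[0,0,-2,0,0,0,0],[0,0,-1,0,0,0,0],[0,0,-1,0,0,0,0],[0,0,-1,0,0,0,0],[0,0,-1,0,0,0,0],[0,0,0,0,0,0,0],[0,0,0,0,0,0,0],[0,0,0,0,0,0,0],[0,0,0,0,0,0,0],[0,0,0,0,0,0,0]]' 80
```

```text
t: 32.6
tcp_pos: [0.2685, -0.4448, -0.0054]
tool_rot: [0.982, 0.191, -0.0, -0.0]
force: [-0.5, 0.7, -0.1]
finger_gap: 0.146
gripper_force: 102.2
t: 33.85
tcp_pos: [0.2683, -0.4451, -0.0111]
tool_rot: [0.982, 0.191, 0.0, 0.0]
force: [-0.3, -0.0, -1.2]
finger_gap: 0.148
gripper_force: 102.2
```

```bash
python3 -m handwheel '[[0,0,-1,0,0,0,0],[0,0,0,0,0,0,0],[0,0,0,0,0,0,0.2],[0,0,0,0,0,0,0.3],[0,0,0,0,0,0,0.5],[0,0,0,0,0,0,0.8],[0,0,0,0,0,0,1],[0,0,0,0,0,0,1],[0,0,0,0,0,0,1],[0,0,5,0,0,0,1]]' 20
python3 -m handwheel '[[0,0,15,0,0,0,1],[0,0,20,0,0,0,1],[0,0,25,0,0,0,1],[0,0,25,0,0,0,1],[0,0,25,0,0,0,1],[0,0,25,0,0,0,1],[0,0,15,0,0,0,1],[0,0,0,0,0,0,1],[0,0,0,0,0,0,1],[0,0,0,0,0,0,1]]'
python3 - <<'E'
from h import *
im=redbar('scene',(120,60,300,200)); 
w=manip.snapshot('wrist')[:,:,::-1]; c=manip.get_calibration('wrist'); cv2.imwrite('pics/w9.png',w)
h=cv2.cvtColor(w,cv2.COLOR_BGR2HSV); m=((h[...,0]>20)&(h[...,0]<33)&(h[...,1]>150)&(h[...,2]>80)).astype(np.uint8)
k,l,s,ce=cv2.connectedComponentsWithStats(m)
for i in range(1,k):
  if s[i,4]>60: print('yel',s[i],ce[i].round(1))
d=np.array([.927,.375]); t=np.array([.2683,-.4451])
print('handle corners pred',proj(c,[[*(t+d*e+q*np.array([-.375,.927])),.018] for e in(-.055,.035) for q in(-.008,.008)]).round(0))
show(im,195,126,80,24)
E
```

```text
t: 35.1
tcp_pos: [0.2682, -0.4448, -0.0073]
tool_rot: [0.982, 0.191, -0.0, -0.0]
force: [0.1, -0.4, 0.4]
finger_gap: 1.004
gripper_force: 0.0
t: 36.35
tcp_pos: [0.268, -0.4444, 0.1419]
tool_rot: [0.982, 0.191, -0.0, -0.001]
force: [0.9, 0.1, 0.9]
finger_gap: 1.001
gripper_force: 0.0
scene red [296  62   4   9  32] [297.5  66. ]
scene red [206 129   8   3  10] [208.9 130.1]
scene red [183 171   9  14  31] [187.2 176.3]
yel [252 148  17  12 190] [260.  153.8]
yel [ 252  171   17   68 1021] [260.  204.3]
handle corners pred [[267. 240.]
 [251. 240.]
 [268. 148.]
 [250. 148.]]
126 ................................................................................
127 ................................................................................
128 ................................................................................
129 ...........RR...................................................................
130 ...........RRRRR.....WWW........................................................
131 ................RRRWWW.W........................................................
132 .....W
[... 819 characters left out ...]
....................
142 ..WWWWWWWWWWWWWWW...WWWWWWWWWW..................................................
143 ..WWWWWWWWWWWWWW....WWWWWWWWWWW.................................................
144 ...WWWWWWWWWWW.....WWWWWWWWWWWW.................................................
145 ..................WWWWWWWWWWWWW.................................................
146 W................WWWWWWWWWWWWWWW................................................
147 WWW...........WWWWWWWWWWWWWWWWWW................................................
148 WWWWWWWWWWWWWWWWWWWWWWWWWWWWWWWWW...............................................
149 WWWWWWWWWWWWWWWWWWWWWWWWWWWWWWWWW...............................................
```

The pick is lying where predicted. One last check of the ring's offset in the tray, by homography.

Run:
```python
from h import *
im=manip.snapshot('scene')[:,:,::-1]; cal=manip.get_calibration('scene')
m=(im.astype(int).sum(2)>500).astype(np.uint8); m[:110]=0;m[175:]=0;m[:,:150]=0;m[:,245:]=0
k,l,s,ce=cv2.connectedComponentsWithStats(m); i=1+s[1:,4].argmax(); print(s[i])
h=cv2.convexHull(np.argwhere(l==i)[:,::-1].astype(np.int32))
q=cv2.approxPolyN(h,4).reshape(-1,2) if hasattr(cv2,'approxPolyN') else None
print(q)
w=[at_z(cal,p,.008)[:2] for p in q]; print(np.round(w,3))
H=cv2.getPerspectiveTransform(q.astype(np.float32),np.float32([[-85,-85],[85,-85],[85,85],[-85,85]]))
print(cv2.perspectiveTransform(np.float32([[[203.5,141]],[[203.5,140.3]]]),H))
```

```text
[ 169  130   61   33 1298]
[[175 163]
 [169 137]
 [218 129]
 [231 154]]
[[ 0.626 -0.266]
 [ 0.58  -0.441]
 [ 0.414 -0.407]
 [ 0.458 -0.225]]
[[[19.240612 22.047874]]

 [[23.806974 22.937384]]]
```

The offset is about 30 mm, inside the 50 mm limit, and the ring is flat and clear of the rim. I'm handing in.

```bash
python3 -c "
from station import manip
print(manip.sign_off())"
```

```text
the job is handed in; nothing more can be done
None
```

I handed the job in at about 36 s: the amber cell's ring lies flat in the white tray, about 30 mm from its centre, and the pick is released on the bench behind the tray; the sign-off call returned no verdict.

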